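# Wind the cup counter on to the bar

### The arm

A 6-joint arm with a two-finger parallel gripper is mounted at the origin on a cart in front of the work surface, level with it; the furniture and walls round the work are solid. World frame = base frame: x ahead of the robot, y to its left, z up, the work surface at z = 0. Lengths are in m, angles in degrees, forces in N, time in s.
With the tool pointing down it reaches from about 0.4 to 0.825 m from the base axis. Payload 7 kg.
Tool frame: the origin (TCP) lies midway between the tips of the shut fingers; the grasp point (between the pads) lies 19 mm behind it (ctrl.grasp_offset is the distance from the TCP to the grasp point, in m); z points along the fingers, x is the direction in which the jaws open and shut, and the axes are right-handed (so a half turn about z gives the same grasp; the last joint's range is limited). The gripper opens to 88 mm and grips with 3 to 60 N. Pads are 19 mm wide; open, the fingers measure 130 mm over their backs; the gripper's body (78 mm by 193 mm) begins 47 mm behind the grasp point.
Start: joints at [-55.113, 20.546, 0.682, 0, -70.136, -16.507], TCP at [0.213, -0.641, 0.227] pointing down, gripper open.
Joint ranges: [-176.03, 176.03], [-82.01, 121.73], [-58.28, 71.71], [-173.87, 95.51], [-174.79, -0.11], [-173.66, 173.66]. Speed limits (degrees/s): [136.94, 136.94, 172.46, 180, 180, 180].

### API

Orientations are given as [roll, pitch, yaw] about the fixed x, y, z axes, in that order (R = Rz(yaw) Ry(pitch) Rx(roll)).
In Python, from plant import sensors, snapshot, order, ctrl gives the robot as it stands.
- The arm moves only by the tool send_rows, never from a script. Its argument "commands" is a list of rows, each a list of 3 entries, a list of its own where there are three numbers: the closure, from 0 (fully open) to 1 (shut), then the shift along the world's x, y, z in units of 0.25 m (1.0 is 0.25 m), then the turn, a rotation vector about the world's x, y, z in units of 360 degrees (1.0 is 360 degrees). In form: [[hand, [x, y, z], [ax, ay, az]], ...]. A call has 1 to 12 rows; each row shifts and turns the pose as measured when the row begins; what a row does not reach is not made up. A row lasts 1/10 s, in which the tool goes at most 50 mm and 8.59 degrees, less where a joint would pass 70% of its speed; a pose out of reach is approached as far as the arm can. A call with a number of a shift or a turn outside -1 to 1 is refused whole. A call with a gripper value outside its range is refused whole. The fingers move at their own pace and stop on an object; the grip force is fixed at half the most. Time passes only in rows, so rows that do not move let the fingers close. It gives the time, the measured TCP pose, the force and the opening at its end, in the units of the state.
- sensors.get_obs(): the state, without advancing time (a new reading comes with each control period).
- snapshot(name): name is "side" or "top" or "wrist"; returns a dict with "color" (400x640x3 uint8, blue, green, red), "z_map" (400x640 float32, m along the optical axis (not along the pixel's ray), 0 where there is no reading), "mtx" (3x3 intrinsics, pixels), "xyz" and "attitude" of the camera in the world. Camera axes: x right, y down, z forward; pixel columns grow to the right and rows downward; lengths in m; the calibration is good to about 2 mm. A picture is of the moment at which its call begins.
- order.close_job(): hands the job in, once; it reports no verdict.
The state is a dict: "clock": time; "joint_pos": joint angles; "qvel": joint speeds; "tau": joint torques, N m; "tool_pos": TCP position; "orientation": TCP orientation; "force": force on the tool from outside, world axes, zero at the start; "moment": the same for the moment, N m; "opening": finger opening in m.
Only numpy, scipy, OpenCV 4.12 (cv2) and the standard library are available. Lean on these libraries where they do the work, as an engineer would, in place of code of your own. Each camera call takes 0.05 s, during which the arm holds its last target.

### The job

Six cups of flour are going into the dough: on the larger of the two star-wheel counters, wind the wheel on click by click, counter-clockwise seen from above, by flicking its lobes round with a fingertip, until the lobe with the raised bar rests at the counter's fixed pointer. Stop once with five dots at the pointer and your finger off the wheel, then give it the last single click without running past the bar. Do not lift the counter or push it about, and leave the smaller counter and the things standing round as they are.

Things in the scene. Friction and masses are not known exactly. Their poses are not given: they have to be found in the camera images.
- big_counter: Larger counter, loose, 1.5 kg: grey round foot 144 mm across, 12 mm high; grey column 68 mm across; on it a white star wheel on a vertical axle. Origin on the axle, under the foot; z up. Its +x points at the fixed pointer post (74 to 90 mm from the axle, 68 mm high), on the side away from the robot to within 25 degrees. The wheel overhangs the column, 44 to 64 mm above the worktop.
- wheel_middle (a point): On the larger wheel's axle, at its upper face, 64 mm above the worktop (a steel cap 34 mm across stands 6 mm higher). Wheel: hub disc 72 mm across, six equal lobes 60 degrees apart, 16 mm wide, rounded tips 70 mm from the axle; gaps about 45 mm wide at 60 mm from the axle. Clockwise from above the lobes carry 1, 2, 3, 4, 5 black dots, then a raised black bar 30 x 7 mm.
- bar_lobe (a point): Outer end of the lobe with the raised bar, on the larger wheel's upper face, 70 mm from the axle; turns with the wheel.
- pointer (a point): Inner edge of the larger counter's fixed pointer, 74 mm from the axle, 62 mm above the worktop.
- big_wheel (a joint): Larger wheel's angle (rad), growing counter-clockwise from above; stops at -0.3 and 6.6. Clicks to rest every 1.047: 0 = one dot at the pointer, 1.047 two, 2.094 three, 3.142 four, 4.189 five, 5.236 the bar. At rest one lobe is at the pointer, one opposite. Starts at two to four dots. Leaving a rest takes about 2 N at a lobe's end; past half way it snaps to the next.
- small_counter: The smaller counter, 0.7 kg, same shape at 0.7 of the size (wheel 98 mm across, its top 45 mm high). Origin on the axle at the underside of the foot. To be left alone. The two counters stand side by side, either one on the left.
- small_wheel (a joint): Angle of the smaller counter's wheel in rad, same sense; starts at 0 and must stay there.
- salt_shaker: Salt shaker, 44 mm across, 90 mm high, between and behind the counters; origin under its centre. Leave alone.
- honey_jar: Honey jar with a lid, 65 mm across, 100 mm high, to the right; origin under its centre. Leave alone.
- mug: Dark mug, 88 mm across (126 mm with its handle), 106 mm high, to the left; origin under its centre. Leave alone.

How it is judged (in metres and radians):
On the way:
1. the larger wheel rests with five dots at the pointer and nothing touching it (value of joint big_wheel between 4.039 and 4.339 rad and velocity of joint big_wheel between -0.2 and 0.2 rad/s and contact force between each of the arm, the fingers and big_counter below 0.1 N), for 0.2 s.
At the end, for the whole second after the job is handed in: The larger wheel rests with the bar at the pointer (5.236 rad, within 0.15), its counter standing flat and less than 40 mm from where it was; the small wheel still reads 0 (within 0.3) (value of joint big_wheel between 5.086 and 5.386 rad and velocity of joint big_wheel between -0.2 and 0.2 rad/s and angle between big_counter's own z axis and vertical below 0.05 rad and height (world z) of big_counter below 0.008 m and distance of big_counter from where it was at the start of the episode below 0.04 m and value of joint small_wheel between -0.3 and 0.3 rad); the robot touches nothing.
It fails at once if the larger wheel is run past the bar by half a click or more (value of joint big_wheel above 5.76 rad).
It fails at once if the larger counter is lifted, tipped or pushed more than 40 mm (distance of big_counter from where it was at the start of the episode above 0.04 m or height (world z) of big_counter above 0.012 m or angle between big_counter's own z axis and vertical above 0.15 rad).
It fails at once if the smaller counter is moved more than 25 mm or its wheel turned (distance of small_counter from where it was at the start of the episode above 0.025 m or value of joint small_wheel above 0.5 rad or value of joint small_wheel below -0.25 rad).
It fails at once if a bystander is moved more than 25 mm, lifted or tipped (distance of any of salt_shaker, honey_jar, mug from where it was at the start of the episode above 0.025 m or angle between any of salt_shaker, honey_jar, mug's own z axis and vertical above 0.3 rad).
It also fails if it takes over 58 s, if anything falls off the work surface, if the arm or the gripper's body presses on something with over 40 N, if the wrist force passes 120 N, or if a joint passes its speed limit or range.

## Working session

There is one attempt and no reset: what is moved stays moved. The work goes in short steps, Python scripts to look and compute and a tool call to move; the robot and the scene stay as the last step left them, time stands still between calls to the robot, and variables do not carry over. Pictures are saved under pics/ and viewed, and the job is handed in when it is done.

Besides the shell and the picture viewer there is one more tool, called after "Call:" as name(argument=value, ...) on one line, values as JSON. send_rows: Moves the arm, as the interface text tells. Its arguments: {"type":"object","properties":{"commands":{"type":"array","items":{"type":"array"}}},"required":["commands"]}

```bash
ls; mkdir -p pics
python3 - <<'E'
from plant import sensors, snapshot, order, ctrl
import cv2,numpy as np
o=sensors.get_obs(); print(o)
for n in("top","side"):
    s=snapshot(n); cv2.imwrite(f"pics/{n}0.png",s["color"]); print(n,s["mtx"],s["xyz"],s["attitude"])
    np.savez(f"pics/{n}0.npz",**s)
E
```

```text
pics
{'clock': 0.0, 'joint_pos': array([-5.51128119e+01,  2.05899713e+01,  6.36070792e-01, -2.02373228e-02,
       -7.01341421e+01, -1.65067519e+01]), 'qvel': array([ 0.0183178 ,  0.00301298, -0.00891119, -0.01522011, -0.13705325,
       -0.03253998]), 'tau': array([ 7.12865040e-04, -5.82715380e+01,  2.93082529e+01,  6.99788824e+00,
        6.97790732e-03, -1.24563471e-04]), 'tool_pos': array([ 0.21268109, -0.64013363,  0.22565627]), 'orientation': array([-1.79993223e+02, -8.98199913e-02,  1.08373539e+02]), 'force': array([ 0.06076572, -0.26998776,  0.2448588 ]), 'moment': array([-0.01881586, -0.00363147, -0.00300563]), 'opening': 0.08763924554228902}
top [[373.22878794   0.         318.84680659]
 [  0.         373.22878794 200.43279966]
 [  0.           0.           1.        ]] [ 0.43686843 -0.00244729  1.15806249] [-176.4282682    -0.99715947  -88.6580145 ]
side [[389.11795782   0.         317.20734753]
 [  0.         389.11795782 192.47036317]
 [  0.           0.           1.        ]] [-0.09447879  0.80219848  0.54335178] [-115.02569288   -1.10315025 -142.73111045]
```

View pics/top0.png

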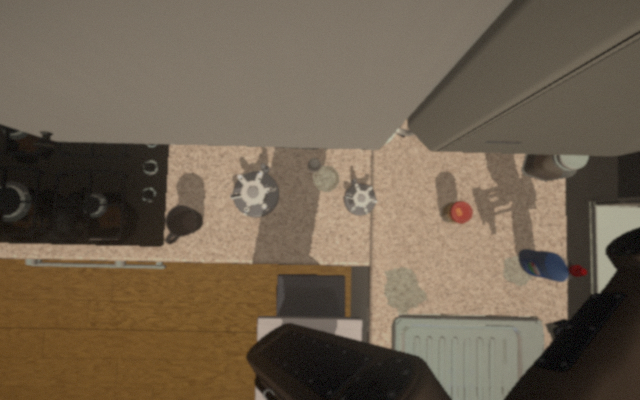

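View pics/side0.png

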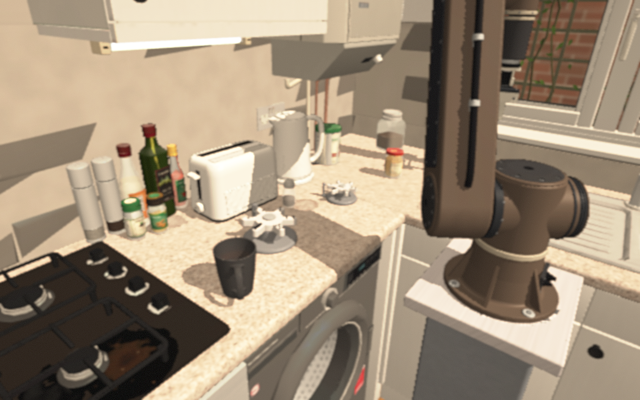

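```bash
cat > h.py <<'E'
import numpy as np,cv2
from scipy.spatial.transform import Rotation as R
def rot(s): return R.from_euler('xyz',s['attitude'],degrees=True).as_matrix()
def plane(s,u,v,z):
    d=rot(s)@np.linalg.inv(s['mtx'])@np.array([u,v,1.]); c=s['xyz']
    return c+d*(z-c[2])/d[2]
def dep(s,u,v):
    return s['xyz']+rot(s)@np.linalg.inv(s['mtx'])@np.array([u,v,1.])*s['z_map'][int(v),int(u)]
def proj(s,p):
    q=s['mtx']@rot(s).T@(np.array(p)-s['xyz']); return q[:2]/q[2]
E
python3 - <<'E'
from h import *
s=dict(np.load('pics/top0.npz')); c=s['color']
cv2.imwrite('pics/t1.png',cv2.resize(c[140:250,160:400],None,fx=3.3,fy=3.3,interpolation=cv2.INTER_CUBIC))
b=s=dict(np.load('pics/side0.npz'));c=b['color']
cv2.imwrite('pics/s1.png',cv2.resize(c[165:305,200:370],None,fx=4,fy=4,interpolation=cv2.INTER_CUBIC))
s=dict(np.load('pics/top0.npz'))
for p in[(255,190),(361,197),(325,178),(314,164),(184,220),(461,211),(255,100)]: print(p,dep(s,*p),plane(s,*p,0.064))
E
```

```text
(255, 190) [0.53107171 0.1670552  0.07084919] [0.53166516 0.16812302 0.064     ]
(361, 197) [ 0.52004579 -0.14597888  0.04690043] [ 0.51876578 -0.14377009  0.064     ]
(325, 178) [ 0.57996189 -0.03839929  0.00223756] [ 0.57231558 -0.03647817  0.064     ]
(314, 164) [ 0.60859691 -0.00302458  0.09182461] [ 0.61307834 -0.00303965  0.064     ]
(184, 220) [0.43905532 0.38968531 0.00949402] [0.43895154 0.37107643 0.064     ]
(461, 211) [ 0.48315032 -0.42655939  0.09803059] [ 0.48463612 -0.44017481  0.064     ]
(255, 100) [0.57253427 0.06459124 0.74998266] [0.80058869 0.17728309 0.064     ]
```

View pics/t1.png

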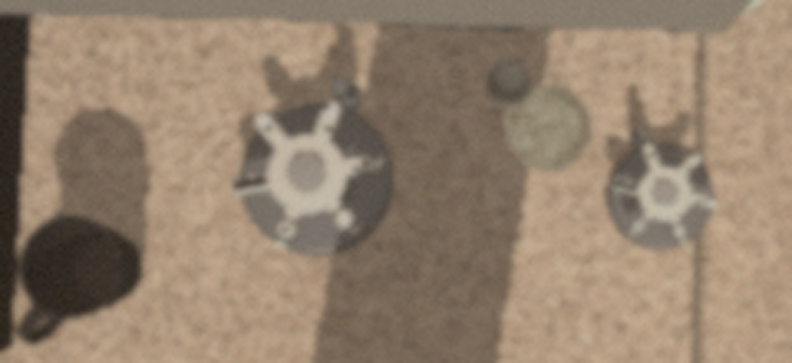

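View pics/s1.png

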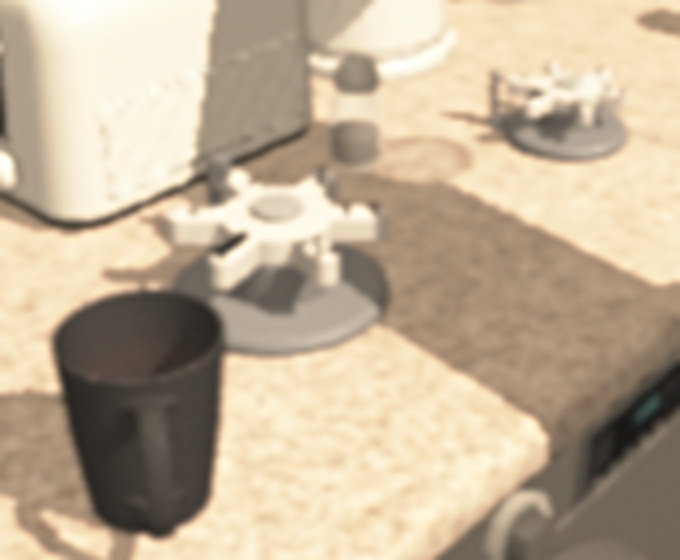

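Run:
```python
from h import *
s=dict(np.load('pics/top0.npz')); c=s['color']; z=s['z_map']
v,u=np.mgrid[0:400,0:640]
rays=np.stack([u,v,np.ones_like(u)],-1)@np.linalg.inv(s['mtx']).T@rot(s).T
P=s['xyz']+rays*z[...,None]
def fit(cx,cy,r,zlo,zhi):
    m=(np.hypot(P[...,0]-cx,P[...,1]-cy)<r)&(P[...,2]>zlo)&(P[...,2]<zhi)
    return P[m],m
q,m=fit(.53,.167,.08,.05,.08); print(len(q),q.mean(0)); 
# foot circle on z=.012 from grey: wheel polar profile
for it in range(1):
    cx,cy=q[:,0].mean(),q[:,1].mean()
# white mask on plane z=.064
hsv=cv2.cvtColor(c,cv2.COLOR_BGR2HSV)
PL=s['xyz']+rays*((.064-s['xyz'][2])/rays[...,2])[...,None]
g=c.min(2)
for r in (.05,.055,.06):
    a=np.radians(np.arange(0,360,2)); X=np.c_[cx+r*np.cos(a),cy+r*np.sin(a),0*a+.064]
    uv=np.array([proj(s,x) for x in X]).astype(np.float32)
    val=cv2.remap(g,uv[:,0:1],uv[:,1:2],cv2.INTER_LINEAR).ravel().astype(float)
    k=np.argmax([np.sum(val*np.cos(6*(a-np.radians(t)))) for t in np.arange(0,60)]); print(r,k,'6-fold phase deg')
    print(val.astype(int)[::5])
# obstacles: heights > .1 map
for x0 in np.arange(.2,.85,.05):
    print('%.2f'%x0,[ '%.2f'%P[...,2][(abs(P[...,0]-x0)<.025)&(abs(P[...,1]-y0)<.025)&(z>0)].max(initial=-1) for y0 in np.arange(-.7,.5,.1)])
# side depth: toaster front extents
t=dict(np.load('pics/side0.npz'))
rays=np.stack([u,v,np.ones_like(u)],-1)@np.linalg.inv(t['mtx']).T@rot(t).T
Q=(t['xyz']+rays*t['z_map'][...,None])
for y0 in np.arange(0,.4,.05):
    k=(abs(Q[...,1]-y0)<.025)&(Q[...,2]>.09)&(Q[...,2]<.4)&(Q[...,0]>.45)
    print('y%.2f'%y0, Q[k][:,0].min() if k.any() else None)
q=Q[(np.hypot(Q[...,0]-.53,Q[...,1]-.167)<.09)&(Q[...,2]>.05)]; print('side wheel',q.mean(0),q.min(0),q.max(0))
cap=Q[(np.hypot(Q[...,0]-.53,Q[...,1]-.167)<.09)&(Q[...,2]>.0675)]; print('cap side',cap.mean(0),len(cap))
```

```text
877 [0.52574254 0.17470758 0.06458808]
0.05 41 6-fold phase deg
[ 74  73  73  92 146 135  70  72  93 103  81 132 102 101 103 109 139 122
 105 107 105 120 160 108  76  77  77  81 110  99  77  76  74 101 160 123]
0.055 41 6-fold phase deg
[ 72  73  74  85 147 123  72  75  90  98  71 130 100 104 103 108 133 125
 104 108 107 118 162 100  78  77  76  79  98  83  75  77  76  95 169 111]
0.06 40 6-fold phase deg
[ 72  82  80  86 171 119  83  99 113 109  75 132 101 104 101 106 137 108
 106 108 107 100 129  82  76  76  74  78 105  77  76  75  72  87 168  88]
0.20 ['0.01', '0.24', '0.01', '0.01', '0.01', '0.01', '-0.89', '0.69', '-0.89', '-0.89', '-0.90', '-0.90']
0.25 ['0.01', '0.32', '0.01', '0.73', '0.75', '0.01', '0.71', '0.72', '-1.00', '-1.00', '-1.00', '-1.00']
0.30 ['0.23', '0.01', '0.01', '0.73', '0.73', '0.01', '0.81', '0.01', '0.00', '0.01', '0.00', '0.00']
0.35 ['0.25', '0.01', '0.01', '0.70', '0.01', '0.01', '0.01', '0.01', '0.01', '0.01', '0.01', '0.08']
0.40 ['0.01', '0.01', '0.62', '0.01', '0.01', '0.01', '0.01', '0.01', '0.01', '0.01', '0.01', '0.11']
0.45 ['0.01', '0.01', '0.
[... 488 characters left out ...]
0 ['-1.00', '-1.00', '-1.00', '-1.00', '0.12', '0.02', '-1.00', '-0.00', '-1.00', '-1.00', '-1.00', '-1.00']
0.75 ['-1.00', '-1.00', '-1.00', '-1.00', '0.01', '-1.00', '-1.00', '-1.00', '-1.00', '-1.00', '-1.00', '-1.00']
0.80 ['-1.00', '-1.00', '-1.00', '-1.00', '-1.00', '-1.00', '-1.00', '-1.00', '-1.00', '-1.00', '-1.00', '-1.00']
y0.00 0.6649350159972782
y0.05 0.6660866966437861
y0.10 0.6675053252412794
y0.15 0.6682739363517448
y0.20 0.6716799712602411
y0.25 0.7305938359132164
y0.30 0.7633446050835732
y0.35 0.4502337675816169
side wheel [0.55880104 0.1746415  0.38848774] [0.45789059 0.08808983 0.05000326] [0.61318645 0.24628025 0.56338447]
cap side [0.57327379 0.17148508 0.51450106] 2058
```

Run:
```python
from h import *
s=dict(np.load('pics/top0.npz')); c=s['color']
v,u=np.mgrid[0:400,0:640]
t=dict(np.load('pics/side0.npz'))
rays=np.stack([u,v,np.ones_like(u)],-1)@np.linalg.inv(t['mtx']).T@rot(t).T
Q=(t['xyz']+rays*t['z_map'][...,None]); ok=t['z_map']>0
for y0 in np.arange(-.4,.6,.1):
    k=ok&(abs(Q[...,1]-y0)<.05)&(Q[...,2]>.35)&(u<425)&(Q[...,0]>.3)
    print('y%.1f'%y0,[(round(x0,2),round(float(Q[...,2][k&(abs(Q[...,0]-x0)<.025)].min()),2)) for x0 in np.arange(.35,1,.05) if (k&(abs(Q[...,0]-x0)<.025)).any()])
cap=ok&(np.hypot(Q[...,0]-.53,Q[...,1]-.17)<.09)&(Q[...,2]>.067)&(Q[...,2]<.08);print('cap side',Q[cap].mean(0),cap.sum(),u[cap].mean(),v[cap].mean())
rays=np.stack([u,v,np.ones_like(u)],-1)@np.linalg.inv(s['mtx']).T@rot(s).T
# rectify top onto z=.064 metric, 1px = 0.5mm, x up, y left
def rect(z0,cx=.53,cy=.17,h=.11,res=.0005):
    n=int(2*h/res); i,j=np.mgrid[0:n,0:n]; X=cx+h-i*res; Y=cy+h-j*res
    p=(np.stack([X,Y,0*X+z0],-1)-s['xyz'])@rot(s)@s['mtx'].T
    return cv2.remap(c,(p[...,0]/p[...,2]).astype(np.float32),(p[...,1]/p[...,2]).astype(np.float32),cv2.INTER_CUBIC)
a=np.hstack([rect(.064),rect(.012)])
a=cv2.resize(a,(800,400))
for k in (0,1):
  for x in np.arange(.45,.62,.02): cv2.putText(a,'%.2f'%x,(k*400,int((.64-x)/.22*400)),0,.3,(0,0,255)); cv2.line(a,(k*400,int((.64-x)/.22*400)),(k*400+400,int((.64-x)/.22*400)),(0,0,255) if abs(x-.53)<.001 else (90,90,160),1)
  for y in np.arange(.07,.28,.02): X=k*400+int((.28-y)/.22*400); cv2.line(a,(X,0),(X,400),(90,160,90),1); cv2.putText(a,'%.2f'%y,(X,395),0,.3,(0,255,0))
cv2.imwrite('pics/rect.png',a)
```

```text
y-0.4 [(np.float64(0.55), 0.48), (np.float64(0.6), 0.39), (np.float64(0.65), 0.36), (np.float64(0.7), 0.35)]
y-0.3 [(np.float64(0.55), 0.48), (np.float64(0.6), 0.41), (np.float64(0.65), 0.36), (np.float64(0.7), 0.35)]
y-0.2 [(np.float64(0.55), 0.5), (np.float64(0.6), 0.41), (np.float64(0.65), 0.36), (np.float64(0.7), 0.35), (np.float64(0.75), 0.35), (np.float64(0.8), 0.35), (np.float64(0.85), 0.35), (np.float64(0.9), 0.35)]
y-0.1 [(np.float64(0.55), 0.49), (np.float64(0.6), 0.49), (np.float64(0.9), 0.35)]
y-0.0 [(np.float64(0.55), 0.49), (np.float64(0.6), 0.49), (np.float64(0.75), 0.45), (np.float64(0.8), 0.45), (np.float64(0.9), 0.35)]
y0.1 [(np.float64(0.55), 0.49), (np.float64(0.6), 0.49), (np.float64(0.75), 0.46), (np.float64(0.8), 0.46), (np.float64(0.9), 0.35)]
y0.2 [(np.float64(0.55), 0.49), (np.float64(0.6), 0.49), (np.float64(0.75), 0.46), (np.float64(0.8), 0.46), (np.float64(0.9), 0.35)]
y0.3 [(np.float64(0.55), 0.49), (np.float64(0.6), 0.49), (np.float64(0.75), 0.46), (np.float64(0.8), 0.46), (np.float64(0.9), 0.35)]
y0.4 [(np.float64(0.55), 0.49), (np.float64(0.6), 0.49), (np.float64(0.65), 0.51), (np.float64(0.7), 0.51), (np.float64(0.75), 0.45), (np.float64(0.8), 0.45), (np.float64(0.85), 0.51), (np.float64(0.9), 0.35)]
y0.5 [(np.float64(0.55), 0.49), (np.float64(0.6), 0.49), (np.float64(0.65), 0.49), (np.float64(0.7), 0.49), (np.float64(0.75), 0.49), (np.float64(0.8), 0.49), (np.float64(0.85), 0.49), (np.float64(0.9), 0.35)]
cap side [0.52731262 0.17698257 0.06835012] 65 268.0615384615385 215.4923076923077
```

View pics/rect.png

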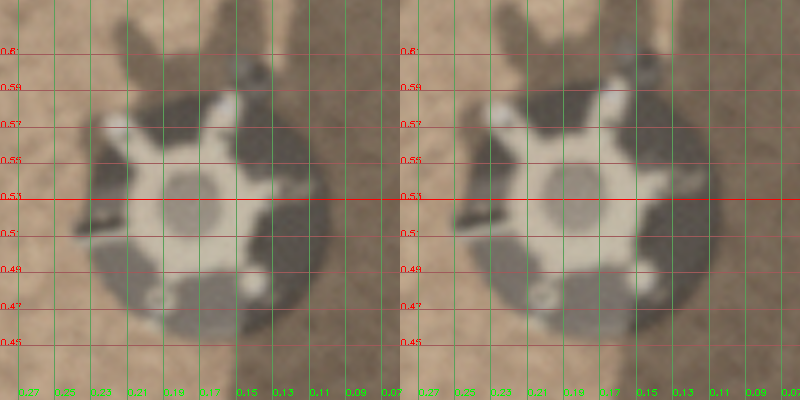

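Call:
send_rows(commands=[[1,[0.105,0.15,0],[0,0,0.022]],[1,[0.105,0.15,0],[0,0,0.022]],[1,[0.105,0.15,0],[0,0,0.022]],[1,[0.105,0.15,0],[0,0,0.022]],[1,[0.105,0.15,0],[0,0,0.022]],[1,[0.105,0.15,0],[0,0,0.022]],[1,[0.105,0.15,0],[0,0,0.022]],[1,[0.105,0.15,0],[0,0,0.022]],[1,[0.1,0.15,0],[0,0,0.022]],[1,[0,0,0],[0,0,0]]])

```text
clock: 1.1
tool_pos: [0.451, -0.2884, 0.2203]
orientation: [-180.0, -0.5, -177.6]
force: [0.0, -0.5, 0.6]
opening: 0.0131
```

Call:
send_rows(commands=[[1,[0,0.18,0.01],[0,0,0.003]],[1,[0,0.18,0.01],[0,0,0.003]],[1,[0,0.18,0.01],[0,0,0.003]],[1,[0,0.18,0.01],[0,0,0.003]],[1,[0,0.18,0.01],[0,0,0.003]],[1,[0,0.18,0.01],[0,0,0.003]],[1,[0,0.18,0.01],[0,0,0.003]],[1,[0,0.18,0],[0,0,0.003]],[1,[0,0.18,0],[0,0,0]],[1,[0,0.15,0],[0,0,0]],[1,[0,0,0],[0,0,0]]])

```text
clock: 2.2
tool_pos: [0.4465, 0.169, 0.2363]
orientation: [179.9, -0.7, -169.1]
force: [0.1, -0.6, -0.2]
opening: 0.0002
```

Run:
```python
from plant import sensors, snapshot
from h import *
o=sensors.get_obs(); print(o['tool_pos'],o['orientation'],o['joint_pos'],o['force'])
for n in("wrist","top"):
    s=snapshot(n); cv2.imwrite(f"pics/{n}1.png",s["color"]); np.savez(f"pics/{n}1.npz",**s); print(s['xyz'],s['attitude'])
```

```text
[0.44648849 0.16896602 0.23627133] [ 179.93445543   -0.66143478 -169.12180039] [ 44.05630103   1.62596718 -21.82295256  -0.45258514 -67.06946435
 -33.00025948] [ 0.10847245 -0.64406167 -0.20598024]
[0.46095221 0.10575213 0.39417413] [ 165.8262697    -0.69944076 -169.11633902]
[ 0.43686843 -0.00244729  1.15806249] [-176.4282682    -0.99715947  -88.6580145 ]
```

View pics/wrist1.png

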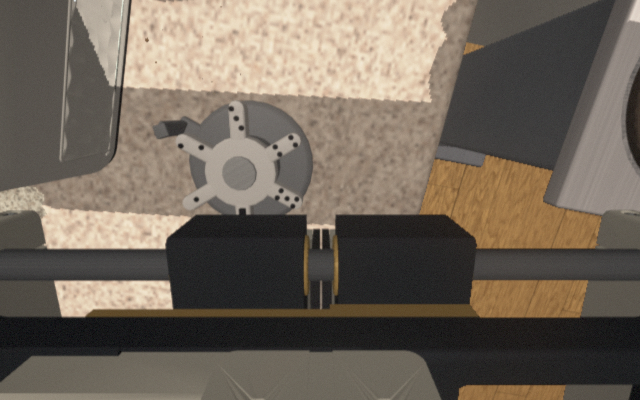

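Run:
```python
from h import *
s=dict(np.load('pics/wrist1.npz'))
c=plane(s,239.5,173,.07); f=plane(s,252,161,.012); print(c,f)
for n,u,v in (('2',181,141),('3',236,103),('4',298,138),('5',298,203),('1',188,206),('post',165,129)):
    p=plane(s,u,v,.064)-c; print(n,np.hypot(p[0],p[1]),np.degrees(np.arctan2(p[1],p[0])))
print(dep(s,239,173),dep(s,165,128))
```

```text
[0.5243154  0.17550624 0.07      ] [0.52346083 0.17152305 0.012     ]
2 0.06396599005250155 -17.639943850018266
3 0.06610095906192703 -78.48619871575896
4 0.06639978819386019 -138.99299489995497
5 0.06489731106135735 161.14380324223694
1 0.06583484784080433 42.991330759489415
post 0.08193909271349782 -19.937951337405668
[0.52495501 0.17577277 0.06918567] [0.59957144 0.14608176 0.06833674]
```

Call:
send_rows(commands=[[1,[0.027,-0.014,-0.15],[0,0,0]],[1,[0.027,-0.014,-0.15],[0,0,0]],[1,[0,0,-0.15],[0,0,0]],[1,[0,0,-0.1],[0,0,0]],[1,[0,0,0],[0,0,0]]])

```text
clock: 2.8
tool_pos: [0.4603, 0.1526, 0.0961]
orientation: [179.9, -0.5, -169.6]
force: [-0.8, -0.8, 0.1]
opening: 0.0006
```

Call:
send_rows(commands=[[1,[0,0.03,0],[0,0,0]],[1,[0,0,0],[0,0,0]]])

```text
clock: 3.0
tool_pos: [0.4612, 0.1591, 0.0977]
orientation: [179.9, -0.5, -169.7]
force: [-0.1, 0.1, 0.9]
opening: 0.0005
```

Call:
send_rows(commands=[[1,[0,0.012,-0.1],[0,0,0.004]],[1,[0,0,-0.1],[0,0,0]],[1,[0,0,0],[0,0,0]],[1,[0,0,0],[0,0,0]]])

```text
clock: 3.4
tool_pos: [0.4658, 0.1655, 0.0539]
orientation: [179.6, 0.2, -168.2]
force: [-0.1, 0.2, 1.2]
opening: 0.0006
```

Call:
send_rows(commands=[[1,[-0.02,-0.012,-0.036],[0,0,0]],[1,[0,0,0],[0,0,0]]])

```text
clock: 3.6
tool_pos: [0.4617, 0.1634, 0.047]
orientation: [179.5, 0.4, -168.2]
force: [-0.2, -0.7, 0.7]
opening: 0.0005
```

Run:
```python
from plant import sensors, snapshot
from h import *
o=sensors.get_obs(); print(o['tool_pos'],o['orientation'],o['force'])
s=snapshot("wrist"); cv2.imwrite("pics/w2.png",s["color"]); 
s=snapshot("side"); cv2.imwrite("pics/s2.png",cv2.resize(s["color"][100:320,150:470],None,fx=2.5,fy=2.5))
# arc plan
C=np.array([.525,.175]);r=.066
for a in range(191,257,6):
    print(a,(C+r*np.array([np.cos(np.radians(a)),np.sin(np.radians(a))])).round(4))
```

```text
[0.46169328 0.16338672 0.04704914] [ 179.49337862    0.39519526 -168.1643737 ] [-0.18711523 -0.71244891  0.68007052]
191 [0.4602 0.1624]
197 [0.4619 0.1557]
203 [0.4642 0.1492]
209 [0.4673 0.143 ]
215 [0.4709 0.1371]
221 [0.4752 0.1317]
227 [0.48   0.1267]
233 [0.4853 0.1223]
239 [0.491  0.1184]
245 [0.4971 0.1152]
251 [0.5035 0.1126]
```

View pics/w2.png

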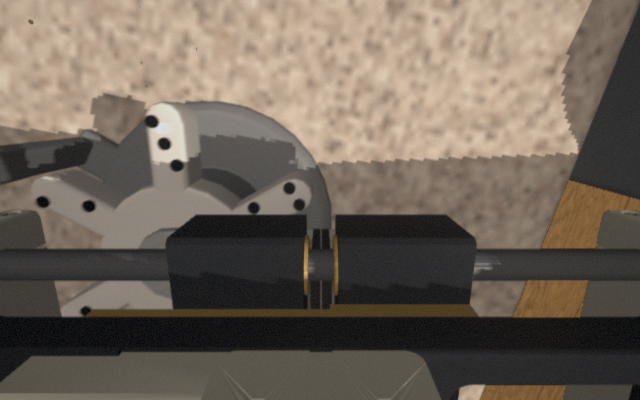

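View pics/s2.png

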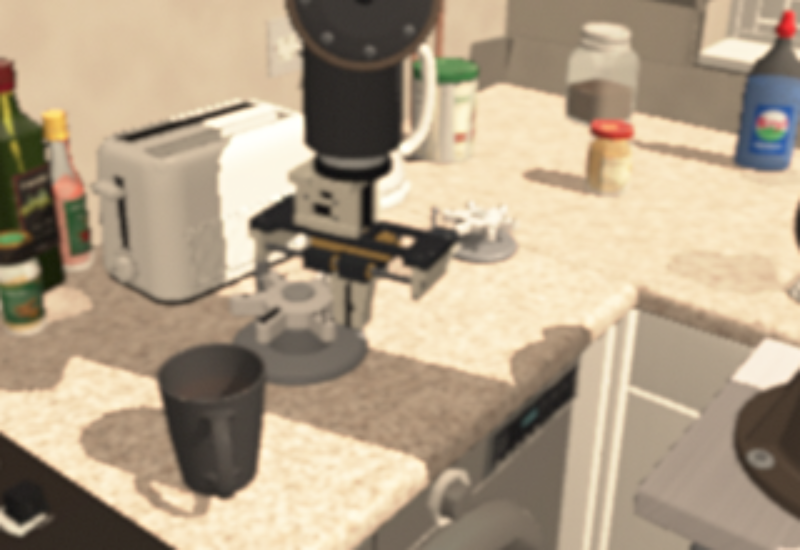

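Call:
send_rows(commands=[[1,[0.005,-0.027,0],[0,0,0.0155]],[1,[0.007,-0.026,0],[0,0,0.0155]],[1,[0.01,-0.025,0],[0,0,0.0155]],[1,[0.013,-0.024,0],[0,0,0.0155]],[1,[0.016,-0.022,0],[0,0,0.0155]]])

```text
clock: 4.2
tool_pos: [0.4762, 0.1347, 0.05]
orientation: [179.3, 0.7, -139.2]
force: [-1.5, 1.5, -0.3]
opening: 0.0006
```

Call:
send_rows(commands=[[1,[0.015,-0.023,-0.008],[0,0,0.0155]],[1,[0.017,-0.02,-0.006],[0,0,0.0155]],[1,[0.021,-0.018,0],[0,0,0.0155]],[1,[0.023,-0.015,0],[0,0,0.0155]],[1,[0.024,-0.012,0],[0,0,0.0155]]])

```text
clock: 4.7
tool_pos: [0.5032, 0.1127, 0.0491]
orientation: [179.4, 0.9, -110.0]
force: [-0.3, -0.1, 0.0]
opening: 0.0004
```

```bash
cat > look.py <<'E'
import sys
from plant import sensors, snapshot
from h import *
o=sensors.get_obs(); p=o['tool_pos']; d=p[:2]-np.array([.525,.175])
print(o['clock'],p,o['orientation'][2]%360,o['force'],'r',np.hypot(*d),'ang',np.degrees(np.arctan2(d[1],d[0]))%360)
s=snapshot("wrist"); cv2.imwrite(f"pics/{sys.argv[1]}.png",s["color"]); np.savez('pics/last.npz',**s)
E
python3 look.py w3
```

```text
4.7 [0.50316996 0.11271526 0.04913287] 249.98303721191016 [-0.3215365  -0.06298182  0.02799319] r 0.06599954127089126 ang 250.68506250786987
```

View pics/w3.png

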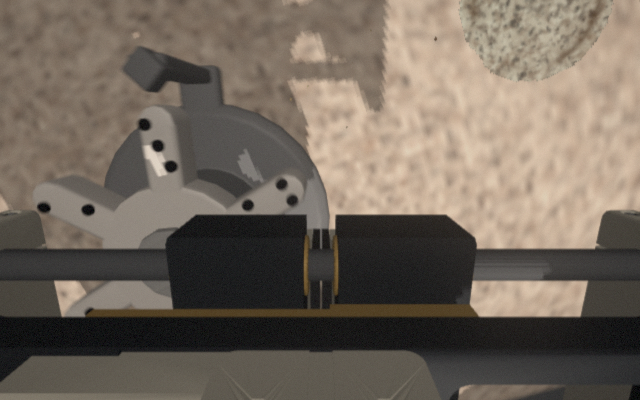

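Call:
send_rows(commands=[[1,[0,0,0.1],[0,0,0]],[1,[0,0,0.1],[0,0,0]],[1,[-0.025,0.029,0],[0,0,-0.022]],[1,[-0.025,0.029,0],[0,0,-0.022]],[1,[-0.025,0.029,0],[0,0,-0.022]],[1,[-0.025,0.029,0],[0,0,-0.022]],[1,[-0.025,0.029,0],[0,0,-0.022]],[1,[-0.025,0.029,0],[0,0,-0.022]],[1,[-0.025,0.029,0],[0,0,-0.022]],[1,[0,0,0],[0,0,-0.01]],[1,[0,0,0],[0,0,0]]])

```text
clock: 5.85
tool_pos: [0.4594, 0.1664, 0.1059]
orientation: [179.3, 1.3, -172.5]
force: [0.1, 0.3, 0.4]
opening: 0.0002
```

```bash
python3 look.py w4
```

```text
5.85 [0.45944566 0.16641851 0.10588875] 187.48345213658192 [0.07353631 0.34311289 0.44039364] r 0.06611364309606005 ang 187.4579842837654
```

View pics/w4.png

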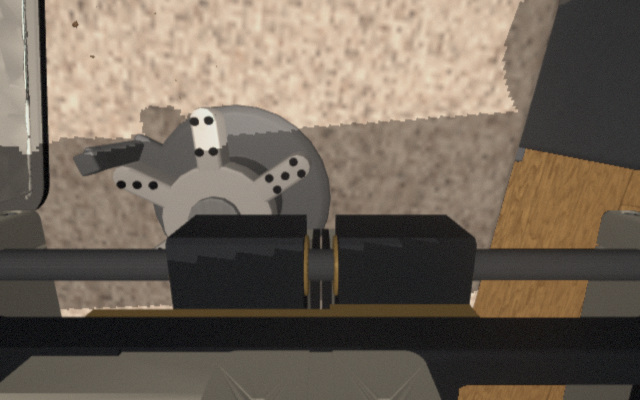

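Call:
send_rows(commands=[[1,[0,-0.016,-0.12],[0,0,0.01]],[1,[-0.008,0,-0.09],[0,0,0]],[1,[-0.008,0,-0.03],[0,0,0]],[1,[0,0,0],[0,0,0]]])

```text
clock: 6.3
tool_pos: [0.4569, 0.163, 0.0463]
orientation: [179.2, 1.6, -168.4]
force: [0.4, -0.3, 0.6]
opening: 0.0005
```

Call:
send_rows(commands=[[1,[0.01,-0.027,0],[0,0,0.0155]],[1,[0.01,-0.026,0],[0,0,0.0155]],[1,[0.012,-0.025,0],[0,0,0.0155]],[1,[0.014,-0.024,0],[0,0,0.0155]],[1,[0.016,-0.022,0],[0,0,0.0155]]])

```text
clock: 6.8
tool_pos: [0.4728, 0.1325, 0.0497]
orientation: [179.1, 1.7, -139.3]
force: [-1.5, 1.3, -1.2]
opening: 0.0005
```

Call:
send_rows(commands=[[1,[0.018,-0.022,-0.008],[0,0,0.0155]],[1,[0.02,-0.02,-0.006],[0,0,0.0155]],[1,[0.024,-0.017,0],[0,0,0.0155]],[1,[0.026,-0.013,0],[0,0,0.0155]],[1,[0.028,-0.01,0],[0,0,0.0155]]])

```text
clock: 7.3
tool_pos: [0.5051, 0.1122, 0.052]
orientation: [179.3, 2.0, -110.1]
force: [-0.3, 0.4, 0.0]
opening: 0.0007
```

```bash
python3 look.py w5
```

```text
7.3 [0.50509646 0.1122364  0.05195838] 249.89683107040346 [-0.34860212  0.38037796  0.04772437] r 0.0658439115844249 ang 252.40518135932882
```

View pics/w5.png

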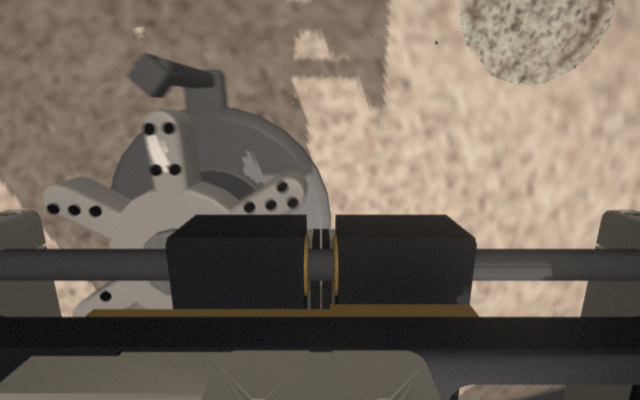

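Call:
send_rows(commands=[[1,[0,0,0.1],[0,0,0]],[1,[0,0,0.1],[-0.005,0.002,0]],[1,[-0.025,0.028,0],[0,0,-0.022]],[1,[-0.025,0.028,0],[0,0,-0.022]],[1,[-0.025,0.028,0],[0,0,-0.022]],[1,[-0.025,0.028,0],[0,0,-0.022]],[1,[-0.025,0.028,0],[0,0,-0.022]],[1,[-0.025,0.028,0],[0,0,-0.022]],[1,[-0.025,0.028,0],[0,0,-0.022]],[1,[0,0,0],[0,0,0]],[1,[0,0,0],[0,0,0]]])

```text
clock: 8.45
tool_pos: [0.4642, 0.1647, 0.1147]
orientation: [179.3, 0.6, -168.4]
force: [0.6, 0.7, -0.7]
opening: 0.0002
```

```bash
python3 look.py w6
```

```text
8.45 [0.46418365 0.16465934 0.11467152] 191.6243831589997 [ 0.59881151  0.65772186 -0.71352569] r 0.06168920185261402 ang 189.6497703892895
```

View pics/w6.png

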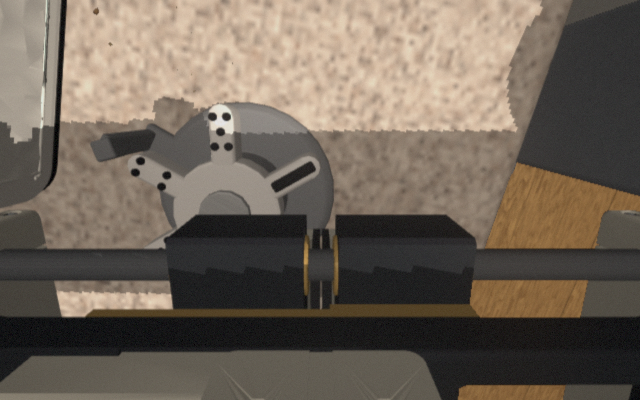

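Four dots at the pointer (lobe at about (150,170)), five dots next, then the bar. Third click.

Call:
send_rows(commands=[[1,[-0.008,-0.008,-0.15],[0,0,0]],[1,[-0.008,0,-0.09],[0,0,0]],[1,[-0.006,0,-0.035],[0,0,0]],[1,[0,0,0],[0,0,0]]])

```text
clock: 8.9
tool_pos: [0.461, 0.1626, 0.0462]
orientation: [179.2, 0.9, -167.9]
force: [-0.1, -0.2, 0.2]
opening: 0.0005
```

Call:
send_rows(commands=[[1,[0.006,-0.027,0],[0,0,0.0155]],[1,[0.007,-0.026,0],[0,0,0.0155]],[1,[0.01,-0.025,0],[0,0,0.0155]],[1,[0.013,-0.024,0],[0,0,0.0155]],[1,[0.016,-0.022,0],[0,0,0.0155]]])

```text
clock: 9.4
tool_pos: [0.4755, 0.1323, 0.0497]
orientation: [179.1, 1.0, -138.7]
force: [0.0, 1.4, -1.7]
opening: 0.0005
```

Call:
send_rows(commands=[[1,[0.015,-0.023,-0.008],[0,0,0.0155]],[1,[0.018,-0.02,-0.006],[0,0,0.0155]],[1,[0.021,-0.018,0],[0,0,0.0155]],[1,[0.024,-0.015,0],[0,0,0.0155]],[1,[0.025,-0.012,0],[0,0,0.0155]]])

```text
clock: 9.9
tool_pos: [0.5057, 0.1104, 0.0523]
orientation: [179.3, 1.4, -109.3]
force: [0.3, -0.5, -1.3]
opening: 0.0004
```

```bash
python3 look.py w7
```

```text
9.9 [0.50570345 0.11041988 0.05231229] 250.69003509461567 [ 0.28303992 -0.45191582 -1.32052375] r 0.06740140218316452 ang 253.36384401313978
```

View pics/w7.png

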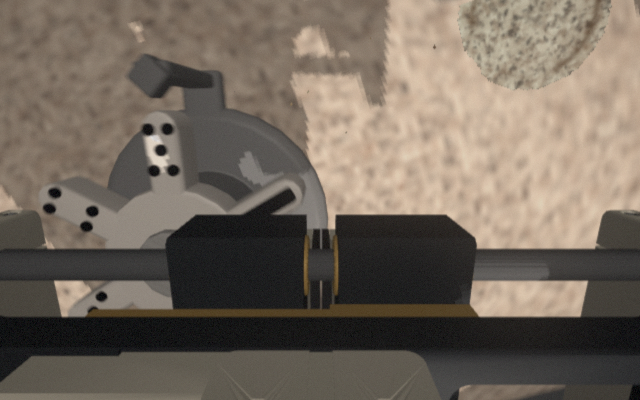

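Five dots are at the pointer (lobe at (160,145)), bar next. Lift off, and return with still rows.

Call:
send_rows(commands=[[1,[0,0,0.1],[0,0,0]],[1,[0,0,0.1],[-0.003,0.001,0]],[1,[0,0,0],[0,0,0]],[1,[-0.025,0.028,0],[0,0,-0.022]],[1,[-0.025,0.028,0],[0,0,-0.022]],[1,[-0.025,0.028,0],[0,0,-0.022]],[1,[-0.025,0.028,0],[0,0,-0.022]],[1,[-0.025,0.028,0],[0,0,-0.022]],[1,[-0.025,0.028,0],[0,0,-0.022]],[1,[-0.027,0.03,0],[0,0,-0.022]],[1,[0,0,0],[0,0,0]],[1,[0,0,0],[0,0,0]]])

```text
clock: 11.15
tool_pos: [0.4638, 0.1621, 0.1119]
orientation: [179.4, 0.7, -167.3]
force: [0.0, -1.0, 0.3]
opening: 0.0002
```

Call:
send_rows(commands=[[1,[0,0,0],[0,0,0]],[1,[0,0,0],[0,0,0]],[1,[0,0,0],[0,0,0]]])

```text
clock: 11.45
tool_pos: [0.4644, 0.1616, 0.1122]
orientation: [179.4, 0.8, -167.0]
force: [0.1, 0.6, 0.9]
opening: 0.0005
```

```bash
python3 look.py w8
```

```text
11.45 [0.46443173 0.16158102 0.11222405] 193.0054122202353 [0.09704187 0.58131853 0.93610984] r 0.06203695737547724 ang 192.49216926421838
```

View pics/w8.png

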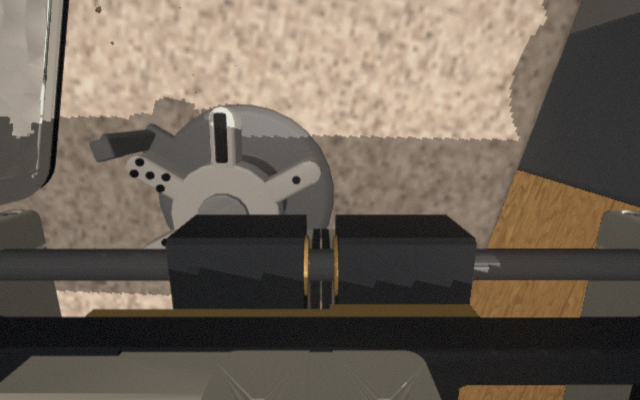

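Five dots are at rest at the pointer with the finger clear of the wheel for over a second. Now the last click.

Call:
send_rows(commands=[[1,[-0.008,0,-0.15],[0,0,0]],[1,[-0.008,0.004,-0.08],[0,0,0]],[1,[-0.006,0,-0.035],[0,0,0]],[1,[0,0,0],[0,0,0]]])

```text
clock: 11.9
tool_pos: [0.4603, 0.1627, 0.0451]
orientation: [179.3, 0.9, -166.9]
force: [0.1, 0.1, 0.2]
opening: 0.0002
```

Call:
send_rows(commands=[[1,[0.006,-0.027,0],[0,0,0.0155]],[1,[0.007,-0.026,0],[0,0,0.0155]],[1,[0.01,-0.025,0],[0,0,0.0155]],[1,[0.013,-0.024,0],[0,0,0.0155]],[1,[0.016,-0.022,0],[0,0,0.0155]]])

```text
clock: 12.4
tool_pos: [0.4741, 0.1326, 0.0481]
orientation: [179.3, 1.0, -137.9]
force: [-0.9, 0.6, -1.5]
opening: 0.0006
```

Call:
send_rows(commands=[[1,[0.016,-0.022,-0.008],[0,0,0.0155]],[1,[0.018,-0.02,-0.006],[0,0,0.0155]],[1,[0.021,-0.017,0],[0,0,0.0155]],[1,[0.024,-0.014,0],[0,0,0.0155]],[1,[0.024,-0.01,0],[0,0,0.0155]]])

```text
clock: 12.9
tool_pos: [0.5034, 0.112, 0.0499]
orientation: [179.4, 1.3, -108.7]
force: [0.6, -0.1, 0.1]
opening: 0.0006
```

```bash
python3 look.py w9
```

```text
12.9 [0.50336553 0.11202614 0.04994001] 251.3230914491845 [ 0.60893638 -0.13848519  0.13022774] r 0.06658646892795402 ang 251.04000226871005
```

View pics/w9.png

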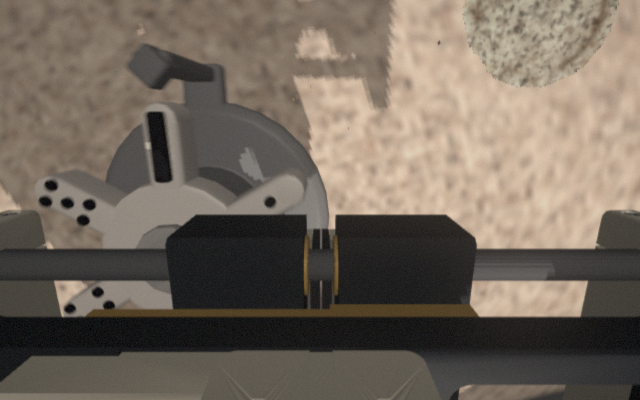

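The bar lobe (160,140) is at the pointer (145,65). Lift straight up and check.

Call:
send_rows(commands=[[1,[0,0,0.1],[0,0,0]],[1,[0,0,0.1],[0,0,0]],[1,[0,0,0.15],[0,0,0]],[1,[-0.1,-0.05,0.15],[0,0,0]],[1,[-0.1,-0.05,0],[0,0,0]],[1,[0,0,0],[0,0,0]],[1,[0,0,0],[0,0,0]],[1,[0,0,0],[0,0,0]]])

```text
clock: 13.75
tool_pos: [0.4546, 0.0864, 0.1858]
orientation: [179.8, 1.6, -109.1]
force: [0.2, 0.2, -0.1]
opening: 0.0006
```

```bash
python3 look.py w10
python3 - <<'E'
from h import *
from plant import snapshot
s=snapshot('top');cv2.imwrite('pics/t10.png',cv2.resize(s['color'][140:250,160:500],None,fx=2.3,fy=2.3))
E
```

```text
13.75 [0.45455656 0.08639493 0.18584933] 250.8904860777974 [ 0.17808036  0.15053721 -0.06428107] r 0.11319512774435983 ang 231.51434899133832
```

View pics/w10.png

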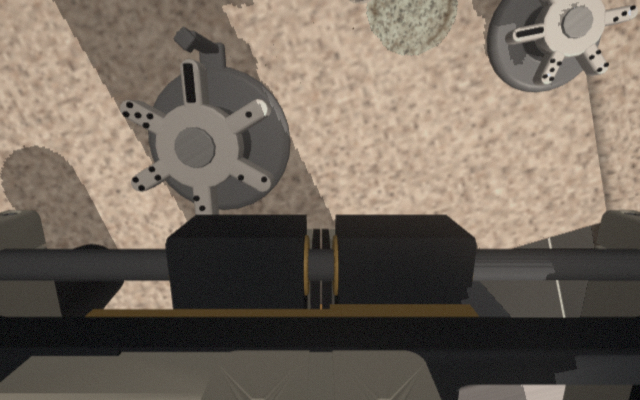

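View pics/t10.png

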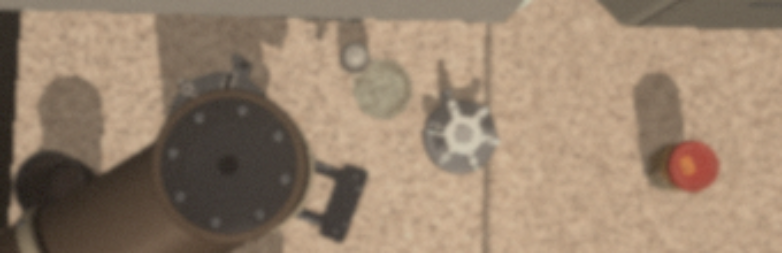

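Run:
```python
from h import *
s=dict(np.load('pics/last.npz'))
c=plane(s,194.5,147.5,.07);p=plane(s,190,66,.064)-c;q=plane(s,184,39,.068)-c
print(c,np.degrees(np.arctan2(p[1],p[0])),np.degrees(np.arctan2(q[1],q[0])),np.hypot(q[0],q[1]))
from plant import order
order.close_job()
```

```text
[0.52547651 0.17563446 0.07      ] -19.126926012454337 -18.319759325479552 0.08247010326148742
the job is handed in; nothing more can be done
```

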